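Stir the ceramic beads in the covered pan

TASK

The white and blue polishing beads have settled apart in the covered pan. Lay the lid flat, knob up, on the middle of the cork mat, take the stirrer from its rack and, with its ball end close to the pan floor and about midway between the pan's middle and its wall, stir the beads round for at least two full turns anticlockwise as seen from above, so that they are moved about and none leaves the pan. Then hang the stirrer back upright in the rack's fork by its collar and put the lid squarely back on the pan, leaving the other things on the bench where they are.

Things in the scene. Friction and masses are not known exactly. Their poses are not given: they have to be found in the camera images.
- pan_floor (a point): Centre of the inner floor of a round steel pan, fixed to the bench, axes parallel to the world's. Outside diameter 102 mm, inside 92 mm, upright walls; floor 6 mm above the bench, rim 56 mm above this point; two small lugs at its foot, left and right. Six beads stand in a ring in it, the middle is free. The lid is on it at the start.
- lid_knob (a point): Centre of the black round knob (28 mm diameter, 32 mm tall, z up) of the loose aluminium pan lid, 0.16 kg, 113 mm diameter. Below this point: disc top 28 mm, disc underside (sits on the pan rim) 32 mm, underside of the 80 mm round locating plug (on which it lies when laid down) 41 mm. The plug has 6 mm of play in the pan to each side.
- mat_top (a point): Square cork mat, 150 x 150 x 4 mm, fixed to the bench, free at the start. This point is the centre of its top. It may lie on the left or on the right of the pan.
- rack_slot (a point): Fixed stirrer rack left or right of the pan: blue foot 130 x 90 mm, blue post at the back, on it a level steel fork, its top (highest part) 125 mm above the bench. Prongs 24 mm apart, 16 mm wide, pointing to this frame's -x. Point: midway between the prongs at their top; slot open from 35 mm in front (mouth, -x) to 47 mm behind it (post). z up.
- stirrer_grip (a point): Loose stirrer, 0.12 kg, hanging upright by its collar in the fork. Point: about the centre of its square light-wood handle, 22 x 22 mm (sides along x and y), 62 mm tall, z up; handle top 28 mm above. Below the point: steel collar 42 mm diameter, underside 40 mm below (rests on the prongs), 12 mm rod, 20 mm ball end whose tip is 142 mm below.
- stirrer_tip (a point): Lowest point of the stirrer's ball end, 142 mm below stirrer_grip along the stirrer.
- white_0_c (a point): Loose white bead in the pan, a chunky upright cylinder 22 mm in diameter and 20 mm tall, 18 g. The point is its centre.
- white_1_c (a point): Loose white bead in the pan, a chunky upright cylinder 22 mm in diameter and 20 mm tall, 18 g. The point is its centre.
- white_2_c (a point): Loose white bead in the pan, a chunky upright cylinder 22 mm in diameter and 20 mm tall, 18 g. The point is its centre.
- blue_0_c (a point): Loose blue bead in the pan, a chunky upright cylinder 22 mm in diameter and 20 mm tall, 18 g. The point is its centre.
- blue_1_c (a point): Loose blue bead in the pan, a chunky upright cylinder 22 mm in diameter and 20 mm tall, 18 g. The point is its centre.
- blue_2_c (a point): Loose blue bead in the pan, a chunky upright cylinder 22 mm in diameter and 20 mm tall, 18 g. The point is its centre.
- ink_dropper: Bystander: amber dropper bottle, 33 mm wide, 102 mm tall, loose behind the work. Origin at the centre of its underside.
- masking_tape: Bystander: roll of masking tape lying flat, 96 mm wide, 25 mm tall, loose behind the work. Origin at the centre of its underside.
There are look-alikes about, which are no part of the job. What is shaped like the part that bears lid_knob but purple or turquoise is not meant.

How it is judged:
On the way, in this order (a step that is already met when the one before it is completed fails the run):
1. the lid lies flat, knob up, on the cork mat (horizontal distance between lid_knob and mat_top below 0.04 m and z of lid_knob in the frame of mat_top between 0.036 and 0.046 m and angle between lid_knob's own z axis and vertical below 0.08 rad), for 0.2 s.
2. stirring anticlockwise with the ball end near the pan floor: it passes the far side of the pan (pass 1) (x of stirrer_tip in the frame of pan_floor between 0.01 and 0.06 m and y of stirrer_tip in the frame of pan_floor between -0.01 and 0.01 m and z of stirrer_tip in the frame of pan_floor between -0.005 and 0.014 m).
3. stirring anticlockwise with the ball end near the pan floor: it passes the left side of the pan (pass 1) (y of stirrer_tip in the frame of pan_floor between 0.01 and 0.06 m and x of stirrer_tip in the frame of pan_floor between -0.01 and 0.01 m and z of stirrer_tip in the frame of pan_floor between -0.005 and 0.014 m).
4. stirring anticlockwise with the ball end near the pan floor: it passes the near side of the pan (pass 1) (x of stirrer_tip in the frame of pan_floor between -0.06 and -0.01 m and y of stirrer_tip in the frame of pan_floor between -0.01 and 0.01 m and z of stirrer_tip in the frame of pan_floor between -0.005 and 0.014 m).
5. stirring anticlockwise with the ball end near the pan floor: it passes the right side of the pan (pass 1) (y of stirrer_tip in the frame of pan_floor between -0.06 and -0.01 m and x of stirrer_tip in the frame of pan_floor between -0.01 and 0.01 m and z of stirrer_tip in the frame of pan_floor between -0.005 and 0.014 m).
6. stirring anticlockwise with the ball end near the pan floor: it passes the far side of the pan (pass 2) (all of step 2).
7. the stirrer hangs upright by its collar in the rack's fork again (z of stirrer_grip in the frame of rack_slot between 0.034 and 0.048 m and x of stirrer_grip in the frame of rack_slot between -0.025 and 0.04 m and y of stirrer_grip in the frame of rack_slot between -0.012 and 0.012 m and angle between stirrer_grip's own z axis and vertical below 0.12 rad), for 0.2 s.
At the end, for the whole second after the job is handed in: Lid seated level on the pan (within 10 mm of its axis); stirrer upright in the fork, collar on both prongs (25 mm before to 40 mm behind the rack point, 12 mm sideways); all six beads in the pan, at least three of them over 12 mm from where they began (all of step 7 and horizontal distance between lid_knob and pan_floor below 0.01 m and z of lid_knob in the frame of pan_floor between 0.083 and 0.093 m and angle between lid_knob's own z axis and vertical below 0.06 rad and (distance of each of white_0_c, white_1_c, white_2_c from where it was at the start of the episode above 0.012 m or distance of each of white_0_c, white_1_c, blue_0_c from where it was at the start of the episode above 0.012 m or distance of each of white_0_c, white_1_c, blue_1_c from where it was at the start of the episode above 0.012 m or distance of each of white_0_c, white_1_c, blue_2_c from where it was at the start of the episode above 0.012 m or distance of each of white_0_c, white_2_c, blue_0_c from where it was at the start of the episode above 0.012 m or distance of each of white_0_c, white_2_c, blue_1_c from where it was at the start of the episode above 0.012 m or distance of each of white_0_c, white_2_c, blue_2_c from where it was at the start of the episode above 0.012 m or distance of each of white_0_c, blue_0_c, blue_1_c from where it was at the start of the episode above 0.012 m or distance of each of white_0_c, blue_0_c, blue_2_c from where it was at the start of the episode above 0.012 m or distance of each of white_0_c, blue_1_c, blue_2_c from where it was at the start of the episode above 0.012 m or distance of each of white_1_c, white_2_c, blue_0_c from where it was at the start of the episode above 0.012 m or distance of each of white_1_c, white_2_c, blue_1_c from where it was at the start of the episode above 0.012 m or distance of each of white_1_c, white_2_c, blue_2_c from where it was at the start of the episode above 0.012 m or distance of each of white_1_c, blue_0_c, blue_1_c from where it was at the start of the episode above 0.012 m or distance of each of white_1_c, blue_0_c, blue_2_c from where it was at the start of the episode above 0.012 m or distance of each of white_1_c, blue_1_c, blue_2_c from where it was at the start of the episode above 0.012 m or distance of each of white_2_c, blue_0_c, blue_1_c from where it was at the start of the episode above 0.012 m or distance of each of white_2_c, blue_0_c, blue_2_c from where it was at the start of the episode above 0.012 m or distance of each of white_2_c, blue_1_c, blue_2_c from where it was at the start of the episode above 0.012 m or distance of each of blue_0_c, blue_1_c, blue_2_c from where it was at the start of the episode above 0.012 m) and horizontal distance between each of white_0_c, white_1_c, white_2_c, blue_0_c, blue_1_c, blue_2_c and pan_floor below 0.047 m and height (world z) of white_0_c between 0.01 and 0.055 m and height (world z) of white_1_c between 0.01 and 0.055 m and height (world z) of white_2_c between 0.01 and 0.055 m and height (world z) of blue_0_c between 0.01 and 0.055 m and height (world z) of blue_1_c between 0.01 and 0.055 m and height (world z) of blue_2_c between 0.01 and 0.055 m); the robot touches nothing.
It fails at once if a bead leaves the pan (horizontal distance between any of white_0_c, white_1_c, white_2_c, blue_0_c, blue_1_c, blue_2_c and pan_floor above 0.058 m).
It fails at once if the dropper bottle or the tape roll is shifted by more than 30 mm (distance of any of ink_dropper, masking_tape from where it was at the start of the episode above 0.03 m).
It also fails if it takes over 72 s, if anything falls off the work surface, if the arm or the gripper's body presses on something with over 40 N, if the wrist force passes 120 N, or if a joint passes its speed limit or range.

ROBOT

A 6-joint arm with a two-finger parallel gripper is mounted at the origin on a cart in front of the work surface, level with it; the furniture and walls round the work are solid. World frame = base frame: x ahead of the robot, y to its left, z up, the work surface at z = 0. Lengths are in m, angles in rad, forces in N, time in s.
With the tool pointing down it reaches from about 0.25 to 0.85 m from the base axis. Payload 12.5 kg.
Tool frame: the origin (TCP) lies midway between the tips of the shut fingers; the grasp point (between the pads) lies 19 mm behind it; z points along the fingers, y is the line along which they close (so a half turn about z gives the same grasp; the last joint's range is limited). The gripper opens to 93 mm and grips with 3 to 60 N. Pads are 15 mm wide; open, the fingers measure 128 mm over their backs; the gripper's body (75 mm by 188 mm) begins 65 mm behind the grasp point.
Start: joints at [-1.247, 0.351, 1.652, -0, 1.139, -0.085], TCP at [0.219, -0.505, 0.219] pointing down, gripper open.
Joint ranges: [-2.75, 2.75], [-0.79, 2.1], [0.01, 2.65], [-1.57, 4.71], [0.07, 3.14], [-2.87, 2.87]. Speed limits (rad/s): [2.22, 2.22, 2.79, 3.14, 3.14, 3.14].

INTERFACE

Orientations are given as a unit quaternion [w, x, y, z].
In Python, from workcell import monitor, snapshot, camera_info, job, nets gives the robot as it stands.
- The arm moves only by the shell command python3 -m handwheel 'ROWS' [FORCE]. ROWS is JSON, a list of rows, each a list of 5 numbers: the shift along the tool's x, y, z in mm, then the turn about the tool's z in rad, then the opening, from 0 (shut) to 1 (fully open). In form: [[tx, ty, tz, twist, gripper], ...]. A call has exactly 8 rows; each row is the pose to reach, as a shift and turn from the pose commanded when the call began, along the tool's axes at that moment; what a row does not reach only later rows make up. A row lasts 1/10 s, in which the tool goes at most 50 mm and 8.59 degrees, less where a joint would pass 70% of its speed; a pose out of reach is approached as far as the arm can. A call with a gripper value outside its range is refused whole. The fingers move at their own pace and stop on an object; FORCE is the grip in N (left out, the last holds). Time passes only in rows, so rows that repeat a pose let the fingers close, or fill a call up. It gives the time, the measured TCP pose, the force, the opening and the grip force at its end, in the units of the state.
- monitor.get_state(): the state, without advancing time (a new reading comes with each control period).
- snapshot(name): name is "scene" or "top" or "wrist"; returns the picture (400x640x3 uint8, red, green, blue); there is no depth.
- camera_info(name): a dict with "intrinsics" (3x3 intrinsics, pixels), "dist" ([k1, k2, p1, p2, k3] as OpenCV has them; the pictures are not rectified), "R" (3x3) and "t" (3): a world point X has camera coordinates R X + t; the wrist camera has in their place "tool_from_camera" (4x4, takes a point from camera to tool coordinates, whose origin is the TCP and whose axes are the flange's). Camera axes: x right, y down, z forward; pixel columns grow to the right and rows downward; lengths in m; the calibration is good to about 2 mm. A picture is of the moment at which its call begins: read the wrist's pose just before it. camera_info takes no time and is no camera call.
- job.sign_off(): hands the job in; it is judged then, once.
Trained networks look in the newest picture that a camera, given by its name, has taken for a name from the list of things; names that differ only in an ending like _2 or _b are one class to them, and where a whole thing is asked for, a point or a joint stands for the part that bears it (a point fixed in the world has none). Each returns a list of dicts, best first, with "p" (0 to 1); they miss things now and then, are a little off and sometimes report something else, mostly with a low value. They report only what shows in the picture. A call takes as long as a camera call. They do not tell look-alikes from the thing itself.
- nets.look_for(camera, target): "location" ([x, y, z] in m, in world coordinates, good to about 4 mm: the middle of the surface that is visible of it).
The state is a dict: "time": time; "q": joint angles; "qvel": joint speeds; "joint_torque": joint torques, N m; "tcp_pos": TCP position; "eef_rot": TCP orientation; "ft_force": force on the tool from outside, world axes, zero at the start; "ft_torque": the same for the moment, N m; "finger_gap": opening from 0.0 (shut) to 1.0 (fully open); "gripper_force": force on a finger pad.
Only numpy, scipy, OpenCV 4.12 (cv2) and the standard library are available. Lean on these libraries where they do the work, as an engineer would, in place of code of your own. Each camera call takes 0.05 s, during which the arm holds its last target. There are 200 camera calls.

## Working session

There is one attempt and no reset: what is moved stays moved. The work goes in short steps, Python scripts to look and compute and a shell command to move; the robot and the scene stay as the last step left them, time stands still between calls to the robot, and variables do not carry over. Pictures are saved under pics/ and viewed, at most 10 in all, crops included, and the job is handed in when it is done.

```bash
mkdir -p pics
cat > h.py <<'E'
import numpy as np, cv2
from workcell import monitor, snapshot, camera_info, job, nets
from scipy.spatial.transform import Rotation as Ro
def save(cam,name):
    im=snapshot(cam); cv2.imwrite(f'pics/{name}.png',im[:,:,::-1]); return im
def st():
    s=monitor.get_state(); q=s['eef_rot']; R=Ro.from_quat([q[1],q[2],q[3],q[0]]).as_matrix(); return s,R,np.array(s['tcp_pos'])
def cam(name):
    c=camera_info(name); K=np.array(c['intrinsics'],float); d=np.array(c['dist'],float)
    if 'R' in c: return K,d,np.array(c['R']),np.array(c['t'])
    s,R,p=st(); T=np.array(c['tool_from_camera']); Rw=R@T[:3,:3]; o=R@T[:3,3]+p
    return K,d,Rw.T,-Rw.T@o
def pix2z(name,u,v,z):
    K,d,R,t=cam(name); n=cv2.undistortPoints(np.array([[[u,v]]],float),K,d)[0,0]
    o=-R.T@t; r=R.T@np.array([n[0],n[1],1]); return o+r*(z-o[2])/r[2]
def proj(name,X):
    K,d,R,t=cam(name); return cv2.projectPoints(np.array([X],float),cv2.Rodrigues(R)[0],t,K,d)[0].ravel()
def totool(X):
    s,R,p=st(); return (R.T@(np.array(X)-p)*1000).round(1)
E
python3 - <<'E'
from h import *
a=save('top','top0'); b=save('scene','scene0')
for t in ['pan_floor','lid_knob','mat_top','rack_slot','stirrer_grip','ink_dropper','masking_tape']:
  for c in ['top','scene']:
    print(t,c,[(np.round(r['location'],3).tolist(),round(r['p'],2),proj(c,r['location']).round().tolist()) for r in nets.look_for(c,t)[:4]])
s,R,p=st(); print(R.round(2),p,s['time'])
E
```

```text
pan_floor top [([0.515, 0.202, 0.002], 0.57, [321.0, 222.0])]
pan_floor scene [([0.482, 0.187, 0.03], 0.58, [333.0, 223.0])]
lid_knob top [([0.55, 0.547, 0.016], 0.98, [193.0, 209.0]), ([0.385, 0.493, 0.011], 0.79, [211.0, 271.0]), ([0.52, 0.149, 0.065], 0.63, [341.0, 216.0])]
lid_knob scene [([0.506, 0.154, 0.067], 0.9, [334.0, 207.0]), ([0.376, 0.506, 0.013], 0.78, [280.0, 296.0]), ([0.546, 0.559, 0.01], 0.66, [227.0, 276.0])]
mat_top top [([0.544, -0.138, 0.006], 0.83, [444.0, 209.0])]
mat_top scene [([0.557, -0.126, 0.005], 0.75, [377.0, 183.0])]
rack_slot top [([0.488, 0.346, 0.008], 0.85, [267.0, 232.0])]
rack_slot scene [([0.498, 0.373, 0.011], 0.85, [286.0, 253.0])]
stirrer_grip top [([0.466, 0.352, 0.147], 0.56, [258.0, 235.0])]
stirrer_grip scene [([0.462, 0.358, 0.143], 0.74, [296.0, 221.0])]
ink_dropper top [([0.716, 0.159, 0.063], 0.63, [336.0, 143.0])]
ink_dropper scene [([0.714, 0.164, 0.05], 0.59, [289.0, 188.0])]
masking_tape top [([0.66, 0.247, 0.023], 0.7, [303.0, 168.0]), ([0.469, 0.351, 0.148], 0.38, [258.0, 234.0])]
masking_tape scene [([0.68, 0.246, 0.017], 0.78, [278.0, 210.0])]
[[ 0.92  0.4  -0.  ]
 [ 0.4  -0.92 -0.  ]
 [-0.    0.   -1.  ]] [ 0.21862386 -0.50467672  0.21863777] 0.8
```

```bash
python3 -c "
import cv2,numpy as np
a=cv2.imread('pics/top0.png');b=cv2.imread('pics/scene0.png')
print(a.shape)"
```

```text
(400, 640, 3)
```

View pics/top0.png

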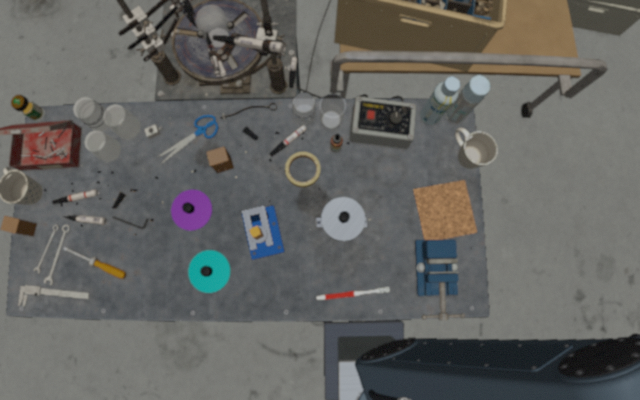

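View pics/scene0.png

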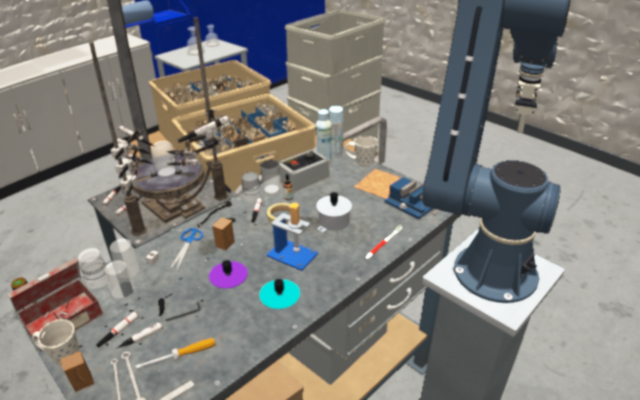

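The top view shows three lids: purple (191,209), turquoise (209,271) and bare aluminium (343,218). Only the aluminium one fits, since it sits on the pan and the other two colours are excluded. The rack is at (263,232), the mat at (445,210), the tape at (303,168) and the dropper at (337,143). I'll confirm this in one enlarged crop.

Run:
```python
from h import *
a=cv2.imread('pics/top0.png');b=cv2.imread('pics/scene0.png')
A=cv2.resize(a[160:270,230:380],(800,587),interpolation=cv2.INTER_CUBIC)
B=cv2.resize(b[180:280,255:365],(330,300),interpolation=cv2.INTER_CUBIC)
A=cv2.resize(a[165:265,230:380],(750,500)) ; cv2.imwrite('pics/crop1.png',A); 
print('knob',pix2z('top',343.5,217,.11), 'disc',pix2z('top',343.5,219,.066))
K=cv2.cvtColor(a,cv2.COLOR_BGR2HSV)
m=cv2.inRange(K,(8,60,120),(20,200,255)); m[:, :405]=0;m[:,485:]=0;m[:170]=0;m[250:]=0
n,l,s,c=cv2.connectedComponentsWithStats(m);i=1+s[1:,4].argmax();print(s[i],c[i])
r=cv2.minAreaRect(np.argwhere(l==i)[:,::-1].astype(np.float32));print(r, pix2z('top',*r[0],.004))
for p in cv2.boxPoints(r): print(pix2z('top',*p,.004))
```

```text
knob [0.5120628  0.14747772 0.11      ] disc [0.51293382 0.14435752 0.066     ]
[ 413  180   64   60 2891] [444.80871671 210.44828779]
((444.82366943359375, 210.53717041015625), (55.98334884643555, 53.82023620605469), 78.11134338378906) [ 0.54101056 -0.13986037  0.004     ]
[ 0.60296481 -0.05340275  0.004     ]
[ 0.63337335 -0.20513151  0.004     ]
[ 0.47928755 -0.22664527  0.004     ]
[ 0.45174708 -0.07754835  0.004     ]
```

View pics/crop1.png

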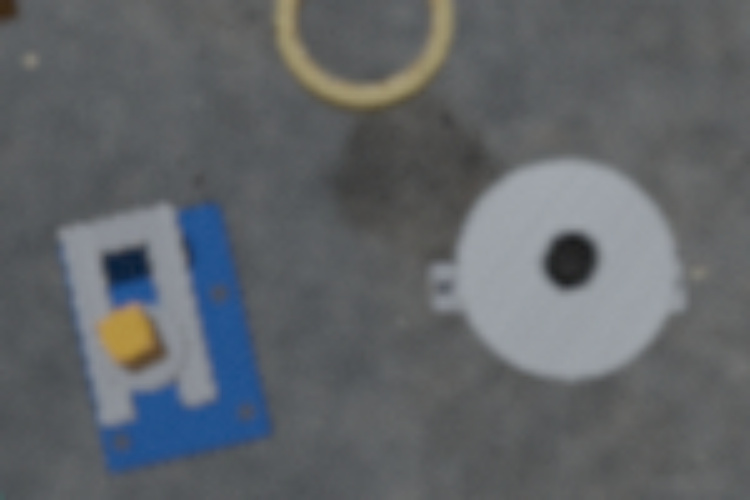

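The crop confirms it: the bare aluminium lid is on the pan, with its knob at crop (571,261), i.e. (344,217). The stirrer's wooden handle top is at crop (130,335), in the fork. The prongs open towards the robot, from crop (85,230) to (115,415), which makes the yaw about 9°.

Run:
```python
from h import *
f=lambda u,v:(u/5+230-.4,v/5+165-.4)
for n,(u,v),z in [('knobtop',(571,259),.11),('discctr',(568,269),.066),('handletop',(127,332),.193),('prongL back',(62,230),.125),('prongL tip',(102,425),.125),('prongR tip',(215,402),.125),('prongR back',(170,206),.125),('tipLmid',(117,423),.125),('tipRmid',(200,405),.125)]:
    print(n,pix2z('top',*f(u,v),z).round(4))
s,R,p=st(); yaw=np.arctan2(R[1,0],R[0,0]);print(np.degrees(yaw))
print('to hover over lid',totool([.512,.146,.25]))
```

```text
knobtop [0.5135 0.1467 0.11  ]
discctr [0.5145 0.1451 0.066 ]
handletop [0.4709 0.3535 0.193 ]
prongL back [0.5282 0.3948 0.125 ]
prongL tip [0.4335 0.3741 0.125 ]
prongR tip [0.4441 0.3199 0.125 ]
prongR back [0.5395 0.3423 0.125 ]
tipLmid [0.4344 0.3669 0.125 ]
tipRmid [0.4427 0.3271 0.125 ]
23.42241628720234
to hover over lid [ 527.8 -480.4  -31.4]
```

```bash
python3 -m handwheel '[[34,-31,-4,0.1,1],[68,-62,-8,0.194,1],[102,-93,-12,0.194,1],[136,-124,-16,0.194,1],[170,-155,-20,0.194,1],[204,-186,-24,0.194,1],[238,-217,-28,0.194,1],[272,-248,-31,0.194,1]]'
python3 - <<'E'
from h import *
s,R,p=st(); print(np.degrees(np.arctan2(R[1,0],R[0,0])),s['time'],p,totool([.513,.146,.25]))
E
```

```text
time: 1.6
tcp_pos: [0.3701, -0.1673, 0.2502]
eef_rot: [0.0, 0.994, 0.107, 0.0]
ft_force: [-0.3, -0.4, -0.8]
finger_gap: 1.002
gripper_force: 0.0
12.291803629249594 1.6 [ 0.37010599 -0.16728027  0.25015219] [ 2.063e+02 -2.757e+02  1.000e-01]
```

```bash
python3 -m handwheel '[[29,-39,0,0,1],[58,-78,0,0,1],[88,-118,0,0,1],[117,-157,0,0,1],[147,-196,0,0,1],[176,-236,0,0,1],[206,-275,0,0,1],[206,-275,0,0,1]]'
python3 - <<'E'
from h import *
s,R,p=st(); print(p); save('wrist','w1')
for t in ['lid_knob','stirrer_grip']:
  for c in ['wrist']:
    print(t,c,[(np.round(r['location'],3).tolist(),round(r['p'],2),proj(c,r['location']).round().tolist()) for r in nets.look_for(c,t)[:4]])
for z,X in [(.11,[.513,.146,.11]),(.066,[.5145,.145,.066])]: print(proj('wrist',X))
E
```

```text
time: 2.4
tcp_pos: [0.5135, 0.1478, 0.2493]
eef_rot: [-0.0, 0.994, 0.109, 0.0]
ft_force: [-1.0, -0.9, -0.1]
finger_gap: 0.995
gripper_force: 0.0
[0.51351208 0.14780834 0.24925553]
lid_knob wrist [([0.386, 0.5, 0.014], 0.87, [30.0, 206.0]), ([0.52, 0.148, 0.065], 0.72, [317.0, 169.0]), ([0.554, 0.526, 0.01], 0.56, [16.0, 69.0]), ([0.552, -0.131, 0.004], 0.42, [536.0, 184.0])]
stirrer_grip wrist [([0.476, 0.347, 0.154], 0.9, [67.0, 188.0])]
[315.7326203  184.92775086]
[317.34867728 174.55799252]
```

View pics/w1.png

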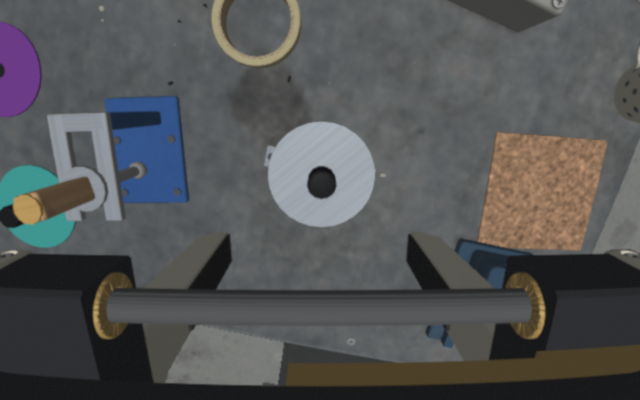

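The wrist view shows the knob top at (321,183) and the disc centred at (321.5,174.5). The handle top is at (27,208) and the mat corners are about (496,132), (606,141), (582,248) and (480,235).

Run:
```python
from h import *
for n,(u,v),z in [('knobtop',(321,183),.11),('disc',(321.5,174.5),.066),('handle',(27,208),.193),('m',(496,132),.004),('m',(606,141),.004),('m',(582,248),.004),('m',(480,235),.004)]:
    print(n,pix2z('wrist',u,v,z).round(4))
print(proj('top',[.541,-.139,.004]))
print(totool([.513,.1445,.075]))
```

```text
knobtop [0.5158 0.1417 0.11  ]
disc [0.5155 0.1408 0.066 ]
handle [0.4704 0.3497 0.193 ]
m [ 0.6013 -0.0579  0.004 ]
m [ 0.6251 -0.2047  0.004 ]
m [ 0.4822 -0.2322  0.004 ]
m [ 0.4704 -0.0825  0.004 ]
[444.51849699 210.54484257]
[  1.4  -1.  174.4]
```

```bash
python3 -m handwheel '[[0,2,40,0,1],[0,2,85,0,1],[0,2,130,0,1],[0,2,160,0,1],[0,2,172,0,1],[0,2,172,0,1],[0,2,172,0,0],[0,2,172,0,0]]' 30
python3 -m handwheel '[[0,0,0,0,0],[0,0,0,0,0],[0,0,0,0,0],[0,0,0,0,0],[0,0,0,0,0],[0,0,0,0,0],[0,0,0,0,0],[0,0,0,0,0]]' 30
```

```text
time: 3.35
tcp_pos: [0.5137, 0.1416, 0.0794]
eef_rot: [-0.0, 0.994, 0.107, 0.001]
ft_force: [-0.6, -0.3, 0.4]
finger_gap: 0.879
gripper_force: 0.0
time: 4.15
tcp_pos: [0.5127, 0.1417, 0.0776]
eef_rot: [-0.0, 0.994, 0.107, -0.0]
ft_force: [0.7, 1.0, -0.3]
finger_gap: 0.295
gripper_force: 30.0
```

```bash
python3 -m handwheel '[[0,0,-10,0,0],[0,0,-30,0,0],[0,0,-60,0,0],[0,0,-80,0,0],[-3,25,-80,0,0],[-7,65,-80,0,0],[-11,105,-80,0,0],[-15,145,-80,0,0]]' 30
python3 -m handwheel '[[-4,35,0,0,0],[-8,70,0,0,0],[-12,105,0,0,0],[-15,130,0,0,0],[-16,139,0,0,0],[-16,139,0,0,0],[-16,139,0,0,0],[-16,139,0,0,0]]' 30
python3 - <<'E'
from h import *
save('wrist','w2'); save('top','top2')
for t in ['mat_top','lid_knob','pan_floor','white_0_c','blue_0_c']:
  for c in ['wrist','top']:
    print(t,c,[(np.round(r['location'],3).tolist(),round(r['p'],2),proj(c,r['location']).round().tolist()) for r in nets.look_for(c,t)[:4]])
print(st()[2],totool([.543,-.142,.0286]))
a=cv2.imread('pics/w2.png')[:,:];b=cv2.imread('pics/top2.png')[150:280,300:500]
b=cv2.resize(b,(640,416));cv2.imwrite('pics/c2.png',np.vstack([cv2.resize(a,(300,188)),cv2.resize(b,(300,195))]) if 0 else cv2.resize(np.vstack([a[:260],b[:, :]]),(560,592)))
E
```

```text
time: 4.95
tcp_pos: [0.5289, -0.0047, 0.1583]
eef_rot: [0.0, 0.994, 0.107, 0.0]
ft_force: [0.5, 0.0, -1.3]
finger_gap: 0.293
gripper_force: 30.0
time: 5.75
tcp_pos: [0.5429, -0.1413, 0.1577]
eef_rot: [-0.0, 0.994, 0.108, -0.0]
ft_force: [-0.8, 0.9, -2.2]
finger_gap: 0.292
gripper_force: 30.0
mat_top wrist [([0.517, 0.164, 0.014], 0.67, [5.0, 146.0])]
mat_top top [([0.515, -0.11, 0.003], 0.78, [435.0, 220.0])]
lid_knob wrist [([0.564, -0.14, 0.148], 0.6, [323.0, 203.0])]
lid_knob top [([0.381, 0.497, 0.011], 0.83, [210.0, 272.0]), ([0.512, 0.118, 0.027], 0.61, [352.0, 221.0]), ([0.552, 0.549, 0.016], 0.59, [192.0, 209.0]), ([0.513, -0.13, 0.146], 0.51, [459.0, 213.0])]
pan_floor wrist [([0.523, 0.107, 0.027], 0.74, [48.0, 154.0])]
pan_floor top []
white_0_c wrist [([0.539, 0.157, 0.027], 0.53, [-1.0, 125.0])]
white_0_c top [([0.54, 0.163, 0.028], 0.45, [335.0, 211.0])]
blue_0_c wrist [([0.488, 0.135, 0.027], 0.38, [20.0, 184.0]), ([0.487, 0.157, 0.025], 0.2, [2.0, 179.0])]
blue_0_c top []
[ 0.5429676  -0.14241238  0.1576152 ] [ 1.00e-01 -4.00e-01  1.29e+02]
```

View pics/c2.png

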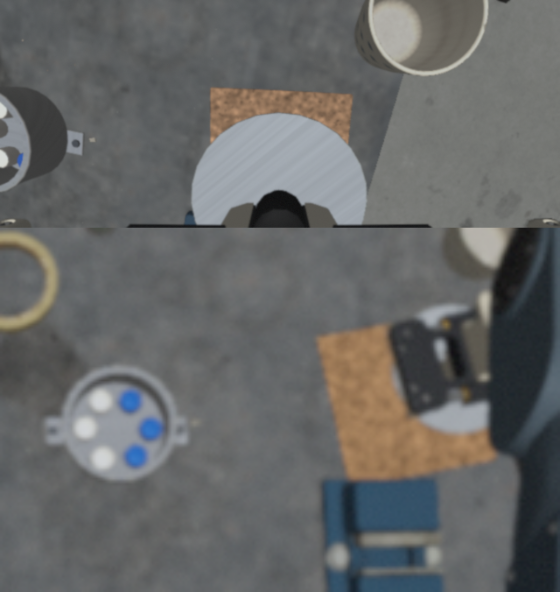

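The lid is held level over the mat, with its disc centred at wrist column 319. The pan is open with six beads in a ring: white on the left, blue on the right. I'll lower the lid now.

```bash
python3 -m handwheel '[[0,0,40,0,0],[0,0,80,0,0],[0,0,108,0,0],[0,0,120,0,0],[0,0,125,0,0],[0,0,128,0,0],[0,0,128,0,0],[0,0,128,0,0]]' 30
python3 - <<'E'
from h import *
print(st()[0]['ft_force'],st()[2])
a=cv2.imread('pics/top2.png'); g=cv2.GaussianBlur(cv2.cvtColor(a,cv2.COLOR_BGR2GRAY),(3,3),0)
g=cv2.resize(g[190:250,310:375],None,fx=8,fy=8,interpolation=cv2.INTER_CUBIC)
c=cv2.HoughCircles(g,cv2.HOUGH_GRADIENT,1,100,param1=80,param2=20,minRadius=125,maxRadius=185)
for u,v,r in c[0]: print(u/8+310-.44,v/8+190-.44,r/8, pix2z('top',u/8+310-.44,v/8+190-.44,.062))
for r,rr in (('in',.046),('out',.051)): print(r,rr,np.linalg.norm(proj('top',[.514,.143,.062])-proj('top',[.514,.143+rr,.062])))
E
```

```text
time: 7.15
tcp_pos: [0.5436, -0.1426, 0.0307]
eef_rot: [0.0, 0.994, 0.107, 0.001]
ft_force: [0.3, 0.2, -2.5]
finger_gap: 0.295
gripper_force: 30.0
[ 0.33580326  0.2313327  -2.53243443] [ 0.54361163 -0.14264444  0.03071389]Traceback (most recent call last):
  File "<stdin>", line 6, in <module>
TypeError: 'NoneType' object is not subscriptable
```

```bash
python3 -m handwheel '[[0,0,1,0,0],[0,0,1,0,0],[0,0,1,0,0.5],[0,0,1,0,0.6],[0,0,1,0,0.7],[0,0,1,0,0.8],[0,0,1,0,0.8],[0,0,1,0,0.8]]' 30
python3 - <<'E'
from h import *
print(st()[0]['finger_gap'])
a=cv2.imread('pics/top2.png'); hsv=cv2.cvtColor(a,cv2.COLOR_BGR2HSV)
g=cv2.cvtColor(a,cv2.COLOR_BGR2GRAY).astype(np.float32)
# radial edge fit of the outer rim (bright inside -> darker outside)
c0=np.array([342.9,220.0]); 
for it in range(4):
    P=[]
    for th in np.arange(0,2*np.pi,.1):
        if min(abs(np.sin(th)),1)<.35: continue
        r=np.arange(15,26,.25); pts=c0+np.outer(r,[np.cos(th),np.sin(th)])
        v=cv2.remap(g,pts[:,:1].astype(np.float32),pts[:,1:].astype(np.float32),cv2.INTER_LINEAR).ravel()
        P.append(pts[np.argmin(np.gradient(v))])
    P=np.array(P); A=np.c_[2*P,np.ones(len(P))]; w=np.ones(len(P))
    for k in range(5):
        x=np.linalg.lstsq(A*w[:,None],(P**2).sum(1)*w,rcond=None)[0]; c0=x[:2]; R=np.sqrt(x[2]+c0@c0)
        w=1/(1+(np.linalg.norm(P-c0,axis=1)-R)**2*4)
print(c0,R,pix2z('top',*c0,.062), np.linalg.norm(proj('top',[.514,.143,.062])-proj('top',[.514,.143+.051,.062])))
E
```

```text
time: 7.95
tcp_pos: [0.543, -0.1424, 0.0286]
eef_rot: [-0.0, 0.994, 0.107, 0.0]
ft_force: [0.2, -1.0, -0.1]
finger_gap: 0.762
gripper_force: 0.0
0.7619627804558952
[341.4323177  222.48603715] 17.540431019069388 [0.50451558 0.14957141 0.062     ] 19.857456659164928
```

```bash
python3 -m handwheel '[[0,0,-20,0,0.9],[0,0,-60,0,1],[0,0,-105,0,1],[0,0,-150,0,1],[0,0,-190,0,1],[0,-20,-220,0,1],[0,-60,-230,0,1],[0,-105,-230,0,1]]' 30
python3 -m handwheel '[[1,-45,0,0,1],[2,-90,0,0,1],[3,-135,0,0,1],[4,-180,0,0,1],[5,-225,0,0,1],[6,-264,0,0,1],[6,-264,0,0,1],[6,-264,0,0,1]]' 30
python3 - <<'E'
from h import *
save('wrist','w3'); save('top','top3'); s,R,p=st(); print(p,np.degrees(np.arctan2(R[1,0],R[0,0])))
for t in ['lid_knob']:
  for c in ['top']:
    print(t,c,[(np.round(r['location'],3).tolist(),round(r['p'],2),proj(c,r['location']).round().tolist()) for r in nets.look_for(c,t)[:4]])
print(proj('wrist',[.5145,.144,.062]),proj('wrist',[.471,.352,.193]),proj('wrist',[.473,.3545,.125]))
E
```

```text
time: 8.75
tcp_pos: [0.5209, -0.0394, 0.2605]
eef_rot: [0.0, 0.994, 0.106, 0.002]
ft_force: [-0.3, -0.9, -1.2]
finger_gap: 1.002
gripper_force: 0.0
time: 9.55
tcp_pos: [0.4699, 0.2197, 0.2585]
eef_rot: [0.0, 0.994, 0.108, -0.0]
ft_force: [-0.5, 0.3, -0.4]
finger_gap: 1.0
gripper_force: 0.0
[0.47034581 0.2185946  0.25859324] 12.271640571720994
lid_knob top [([0.552, 0.55, 0.015], 0.88, [192.0, 209.0]), ([0.546, -0.136, 0.016], 0.72, [445.0, 208.0])]
[395.26618909 149.95522561] [133.02057947 170.14971228] [170.13641642 153.96462764]
```

View pics/w3.png

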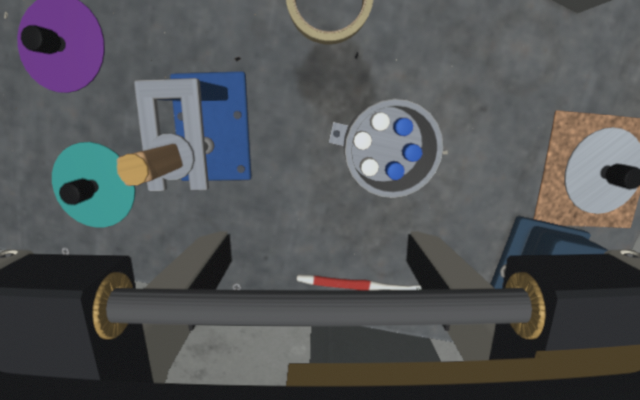

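The lid lies flat on the mat. The pan rim is centred at about (394,148.5) and the handle top at (133,169), both within about 1.5 px of my estimates. The pan is at (0.515,0.1445) and the stirrer at (0.471,0.352).

Run:
```python
from h import *
print(pix2z('wrist',394,148.5,.062),pix2z('wrist',133,169,.193), totool([.471,.352,.146]))
```

```text
[0.51570339 0.14573807 0.062     ] [0.47182136 0.35208029 0.193     ] [  28.9 -130.5  112.6]
```

```bash
python3 -m handwheel '[[9,-40,0,0,1],[18,-80,0,0,1],[27,-120,0,0,1],[29,-130,10,0,1],[29,-130,50,0,1],[29,-130,90,0,1],[29,-130,112,0,1],[29,-130,112,0,1]]' 40
python3 -m handwheel '[[0,0,0,0,0],[0,0,0,0,0],[0,0,0,0,0],[0,0,0,0,0],[0,0,0,0,0],[0,0,0,0,0],[0,0,0,0,0],[0,0,0,0,0]]' 50
python3 - <<'E'
from h import *
print(st()[2])
E
```

```text
time: 10.5
tcp_pos: [0.4698, 0.3503, 0.1434]
eef_rot: [0.001, 0.994, 0.106, -0.003]
ft_force: [0.3, -0.0, 0.5]
finger_gap: 0.999
gripper_force: 0.0
time: 11.3
tcp_pos: [0.4708, 0.3526, 0.1466]
eef_rot: [-0.0, 0.994, 0.107, -0.0]
ft_force: [0.3, 0.3, -0.1]
finger_gap: 0.356
gripper_force: 0.0
[0.47077771 0.35260897 0.14664332]
```

```bash
python3 -m handwheel '[[0,0,0,0,0],[0,0,0,0,0],[0,0,0,0,0],[0,0,0,0,0],[0,0,-4,0,0],[0,0,-8,0,0],[0,0,-12,0,0],[0,0,-12,0,0]]' 50
python3 -m handwheel '[[-10,0,0,0,0],[-25,0,0,0,0],[-40,0,0,0,0],[-60,0,0,0,0],[-80,0,0,0,0],[-80,0,-15,0,0],[-80,0,-45,0,0],[-80,0,-75,0,0]]' 50
python3 - <<'E'
from h import *
print(st()[2])
save('wrist','w4'); b=save('scene','scene4')
C=cv2.imread('pics/scene4.png')[100:300,200:420]; cv2.imwrite('pics/c4.png',cv2.resize(C,(660,600),interpolation=cv2.INTER_CUBIC))
s,R,p=st(); g=p+np.array([0,0,.019]); print('grip',proj('scene',g),'tip',proj('scene',g-[0,0,.142]))
E
```

```text
time: 12.1
tcp_pos: [0.4711, 0.3527, 0.1594]
eef_rot: [-0.0, 0.994, 0.107, 0.0]
ft_force: [-0.6, 1.3, -1.5]
finger_gap: 0.251
gripper_force: 47.8
time: 12.9
tcp_pos: [0.3915, 0.3351, 0.2342]
eef_rot: [0.0, 0.994, 0.107, -0.001]
ft_force: [0.4, -0.0, -1.5]
finger_gap: 0.25
gripper_force: 47.8
[0.39154527 0.33510835 0.23416798]
grip [317.80687669 194.43899969] tip [318.73112491 236.17802474]
```

View pics/c4.png

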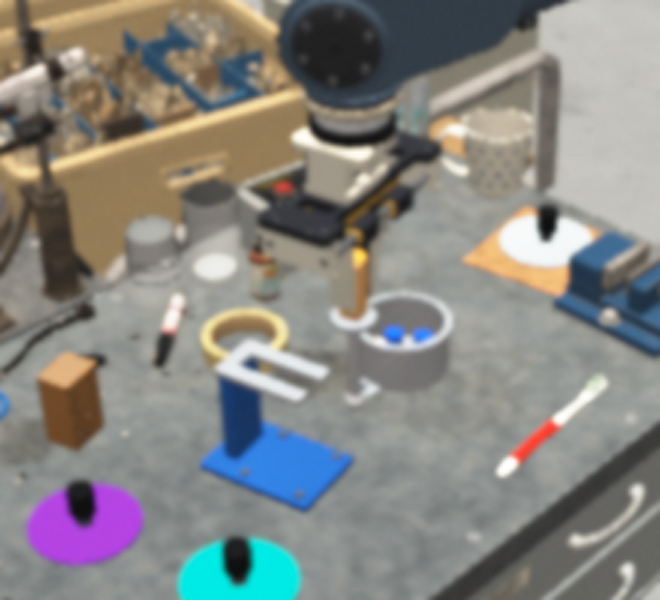

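```bash
python3 -m handwheel '[[8,21,-10,0,0],[20,53,-20,0,0],[32,85,-20,0,0],[44,117,-20,0,0],[56,149,-20,0,0],[68,181,-20,0,0],[77,203,-20,0,0],[81,212,-20,0,0]]' 50
python3 -m handwheel '[[0,0,0,0,0],[0,0,0,0,0],[0,0,10,0,0],[0,0,20,0,0],[0,0,30,0,0],[0,0,40,0,0],[0,0,50,0,0],[0,0,50,0,0]]' 50
python3 - <<'E'
from h import *
s,R,p=st();print(p, 'tip',p-[0,0,.1236],totool([.5155,.145,.1236+.011]))
save('wrist','w5'); save('top','top5'); save('scene','scene5')
C=cv2.imread('pics/scene5.png')[160:260,270:390]; D=cv2.imread('pics/top5.png')[160:260,290:410]
cv2.imwrite('pics/c5.png',np.hstack([cv2.resize(C,(400,333),interpolation=cv2.INTER_CUBIC),cv2.resize(D,(400,333))]))
print([proj('scene',X) for X in ([.5155,.145,.062],p-[0,0,.0216])])
E
```

```text
time: 13.8
tcp_pos: [0.5171, 0.1441, 0.2525]
eef_rot: [0.0, 0.994, 0.106, -0.001]
ft_force: [-0.4, 0.2, -0.8]
finger_gap: 0.256
gripper_force: 47.8
time: 14.6
tcp_pos: [0.5163, 0.1455, 0.202]
eef_rot: [0.0, 0.994, 0.107, -0.001]
ft_force: [0.0, -0.7, -0.5]
finger_gap: 0.25
gripper_force: 47.8
[0.51626076 0.14552674 0.20197093] tip [0.51626076 0.14552674 0.07837093] [-0.7  0.4 67.4]
[array([334.13188581, 205.59310657]), array([333.82418819, 174.48055707])]
```

View pics/c5.png

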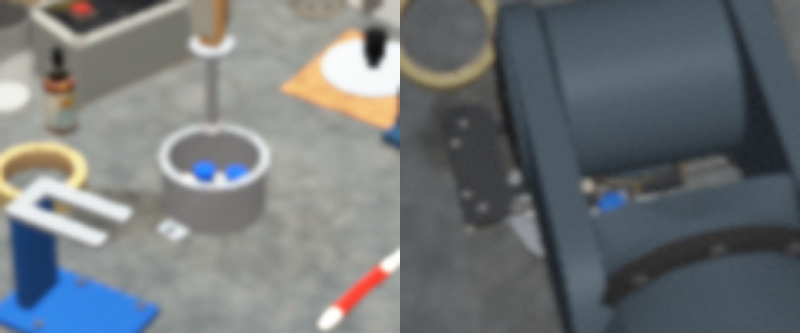

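The ball end hangs over the middle of the pan (scene crop (212,127), with the rim centred at about (215,163)). Now I'll lower it and stir.

```bash
python3 -m handwheel '[[-1,0,12,0,0],[-1,0,24,0,0],[-1,0,36,0,0],[-1,0,48,0,0],[-1,0,58,0,0],[-1,0,64,0,0],[-1,0,67,0,0],[-1,0,67,0,0]]' 50
python3 -m handwheel '[[5,2,0,0,0],[10,4,0,0,0],[15,6,0,0,0],[20.3,8.4,0,0,0],[22,0,0,0,0],[20.3,-8.4,0,0,0],[15.6,-15.6,0,0,0],[8.4,-20.3,0,0,0]]' 50
python3 - <<'E'
from h import *
save('scene','scene6');C=cv2.imread('pics/scene6.png')[160:260,270:390];cv2.imwrite('pics/c6.png',cv2.resize(C,(600,500),interpolation=cv2.INTER_CUBIC))
E
```

```text
time: 15.55
tcp_pos: [0.516, 0.1455, 0.1364]
eef_rot: [0.0, 0.994, 0.107, -0.0]
ft_force: [-0.5, -0.8, -1.1]
finger_gap: 0.253
gripper_force: 47.8
time: 16.35
tcp_pos: [0.5204, 0.1658, 0.137]
eef_rot: [0.002, 0.994, 0.109, 0.001]
ft_force: [3.0, -17.3, 0.7]
finger_gap: 0.236
gripper_force: 50.2
```

View pics/c6.png

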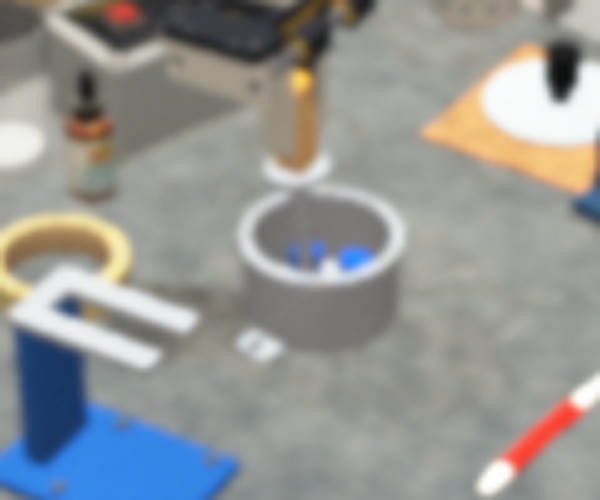

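The ball is in the pan on its left side and the beads are moving, but the force reached 17 N. I'll carry on at a slightly smaller radius (19 mm).

```bash
python3 -m handwheel '[[-8.4,1.3,0,0,0],[-15.7,2.7,0,0,0],[-21.8,6.9,0,0,0],[-26,13,0,0,0],[-27.4,20.3,0,0,0],[-26,27.6,0,0,0],[-21.8,33.7,0,0,0],[-15.7,37.9,0,0,0]]' 60
python3 -m handwheel '[[7.3,1.4,0,0,0],[14.6,0,0,0,0],[20.7,-4.2,0,0,0],[24.9,-10.3,0,0,0],[26.3,-17.6,0,0,0],[24.9,-24.9,0,0,0],[20.7,-31,0,0,0],[14.6,-35.2,0,0,0]]' 60
python3 - <<'E'
from h import *
save('scene','scene7');C=cv2.imread('pics/scene7.png')[160:260,270:390];cv2.imwrite('pics/c7.png',cv2.resize(C,(600,500),interpolation=cv2.INTER_CUBIC))
E
```

```text
time: 17.2
tcp_pos: [0.5127, 0.1294, 0.138]
eef_rot: [-0.003, 0.994, 0.106, 0.001]
ft_force: [-9.0, 21.1, 14.3]
finger_gap: 0.232
gripper_force: 60.3
time: 18.0
tcp_pos: [0.5187, 0.1639, 0.1367]
eef_rot: [0.001, 0.994, 0.108, -0.0]
ft_force: [0.5, -4.8, -0.0]
finger_gap: 0.233
gripper_force: 60.0
```

View pics/c7.png

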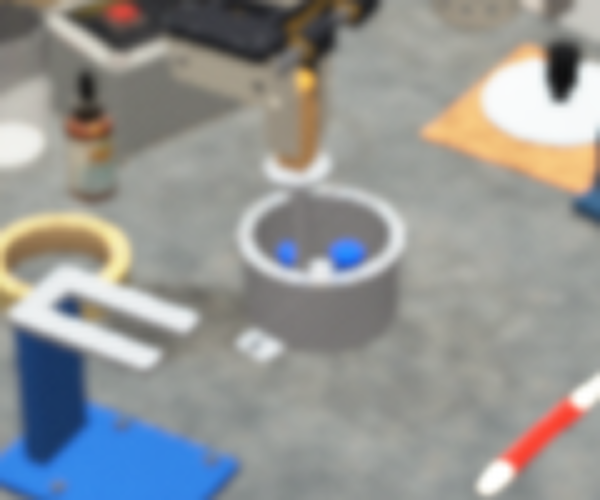

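The stirrer is still upright and all visible beads are inside the pan, but this was my tenth view, so from here I work from numbers only. One more full turn.

```bash
python3 -m handwheel '[[-7.3,-1.4,0,0,0],[-14.6,0,0,0,0],[-20.7,4.2,0,0,0],[-24.9,10.3,0,0,0],[-26.3,17.6,0,0,0],[-24.9,24.9,0,0,0],[-20.7,31,0,0,0],[-14.6,35.2,0,0,0]]' 60
python3 -m handwheel '[[7.3,1.4,0,0,0],[14.6,0,0,0,0],[20.7,-4.2,0,0,0],[24.9,-10.3,0,0,0],[26.3,-17.6,0,0,0],[24.9,-24.9,0,0,0],[20.7,-31,0,0,0],[14.6,-35.2,0,0,0]]' 60
python3 -m handwheel '[[-4,9,0,0,0],[-7.3,17.6,0,0,0],[-7.3,17.6,0,0,0],[-7.3,17.6,-15,0,0],[-7.3,17.6,-35,0,0],[-7.3,17.6,-60,0,0],[-7.3,17.6,-90,0,0],[-7.3,17.6,-110,0,0]]' 60
python3 - <<'E'
from h import *
s,R,p=st();print(p,s['ft_force'],np.degrees(np.arctan2(R[1,0],R[0,0])))
C=save('scene','scene8'); W=save('wrist','w8')
# rod column: dark-gray rod below the collar, project expected axis
for d in (-.009,.0,.019-.075,-.06,-.08,-.1,-.1236): print(d,proj('scene',p+[0,0,d]).round(1))
for t in ['stirrer_grip','white_0_c','blue_0_c','pan_floor','lid_knob']:
  for c in ['scene','wrist']:
    print(t,c,[(np.round(r['location'],3).tolist(),round(r['p'],2)) for r in nets.look_for(c,t)[:4]])
E
```

```text
time: 18.85
tcp_pos: [0.5136, 0.1285, 0.1379]
eef_rot: [-0.002, 0.994, 0.106, 0.002]
ft_force: [-7.6, 16.5, 5.4]
finger_gap: 0.236
gripper_force: 60.1
time: 19.65
tcp_pos: [0.5187, 0.1645, 0.1366]
eef_rot: [0.0, 0.994, 0.107, -0.0]
ft_force: [4.7, -4.1, 0.5]
finger_gap: 0.233
gripper_force: 60.0
time: 20.45
tcp_pos: [0.5165, 0.1452, 0.2486]
eef_rot: [-0.0, 0.994, 0.107, 0.001]
ft_force: [0.5, 0.6, -2.0]
finger_gap: 0.232
gripper_force: 60.0
[0.51646484 0.14518491 0.24861447] [ 0.45259765  0.55863905 -1.95221789] 12.264145828112275
-0.009 [333.8 157.9]
0.0 [333.8 155.3]
-0.055999999999999994 [333.8 171.1]
-0.06 [333.8 172.2]
-0.08 [333.9 177.6]
-0.1 [333.9 183. ]
-0.1236 [333.9 189.3]
stirrer_grip scene [([0.714, 0.163, 0.052], 0.22)]
stirrer_grip wrist [([0.529, 0.147, 0.277], 0.62)]
white_0_c scene []
white_0_c wrist [([0.53, 0.181, 0.026], 0.6), ([0.516, 0.155, 0.007], 0.16)]
blue_0_c scene []
blue_0_c wrist [([0.5, 0.118, 0.031], 0.86)]
pan_floor scene [([0.507, 0.161, 0.036], 0.87)]
pan_floor wrist [([0.518, 0.155, 0.006], 0.92)]
lid_knob scene [([0.544, 0.559, 0.011], 0.78), ([0.376, 0.506, 0.014], 0.71), ([0.541, -0.13, 0.021], 0.61)]
lid_knob wrist [([0.549, -0.137, 0.019], 0.83), ([0.394, 0.49, 0.016], 0.82), ([0.554, 0.526, 0.011], 0.77), ([0.645, 0.249, 0.025], 0.65)]
```

Run:
```python
from h import *
s,R,p=st()
a=cv2.imread('pics/w5.png');b=cv2.imread('pics/w8.png');d=cv2.imread('pics/w4.png')
for z in (.047,-.02,-.0216-.0,-.06,-.11): print(z,proj('wrist',p+[0,0,z]).round(1))
# steel collar & ball: template match between w5 and w8
for nm,z,h in (('handle/collar',-.018,22),('ball',-.113,9),('rod',-.06,9)):
    u,v=proj('wrist',p+[0,0,z]).round().astype(int)
    for ref,rn in ((d,'w4'),(a,'w5')):
        T=ref[max(v-h,0):v+h,u-h:u+h]; S=b[max(v-h-12,0):v+h+12,u-h-12:u+h+12]
        r=cv2.matchTemplate(S,T,cv2.TM_CCOEFF_NORMED); _,m,_,l=cv2.minMaxLoc(r)
        print(nm,rn,(u,v),m,l[0]-12,l[1]-(v-h-max(v-h-12,0)))
# scene rod columns
g=cv2.cvtColor(cv2.imread('pics/scene8.png'),cv2.COLOR_BGR2GRAY)
for v in range(156,196,3): print(v,g[v,322:346])
```

```text
0.047 [317.6 292.7]
-0.02 [318.  232.5]
-0.0216 [318.  231.5]
-0.06 [318.2 212.1]
-0.11 [318.3 194.5]
handle/collar w4 (np.int64(318), np.int64(234)) 0.9384920001029968 1 2
handle/collar w5 (np.int64(318), np.int64(234)) 0.9386740326881409 1 2
ball w4 (np.int64(318), np.int64(194)) 0.611731767654419 3 3
ball w5 (np.int64(318), np.int64(194)) 0.6343989968299866 3 3
rod w4 (np.int64(318), np.int64(212)) 0.9731706976890564 -8 3
rod w5 (np.int64(318), np.int64(212)) 0.973395824432373 -8 3
156 [189 186 173 162 155 150 145 139 137 138 138 139 137 132 127 128 133 139
 143 145 149 154 155 155]
159 [130 155 171 175 173 182 196 188 161 137 128 127 130 132 143 170 201 213
 202 176 159 153 154 155]
162 [172 159 146 135 135 158 192 214 221 220 213 208 206 208 214 218 210 191
 168 156 157 159 160 161]
165 [113 113 114 113 114 116 125 138 146 147 143 139 137 136 137 143 147 151
 153 155 156 155 155 157]
168 [113 113 113 114 114 118 129 149 163 163 151 137 129 127 131 142 152 155
 156 155 154 153 154 155]
171 [114 113 113 113 114 114 123 142 158 160 150 136 128 126 133 145 156 160
 161 162 160 158 158 158]
174 [114 114 113 114 113 114 120 136 152 157 151 139 130 128 135 148 158 160
 160 158 157 156 156 155]
177 [114 114 116 121 126 132 138 148 155 158 152 140 130 127 133 145 156 160
 160 159 159 158 159 157]
180 [145 148 150 154 155 156 156 157 158 159 155 144 132 127 130 145 158 164
 164 164 165 165 164 165]
183 [166 164 160 156 154 153 152 153 155 158 157 147 134 128 129 137 150 157
 161 163 166 169 167 166]
186 [159 162 162 165 167 168 170 172 172 172 174 182 188 187 186 183 174 163
 157 156 158 160 160 159]
189 [161 165 169 171 172 174 175 176 174 171 164 154 150 151 150 147 148 154
 155 153 149 150 152 154]
192 [155 158 161 164 166 167 166 165 165 164 165 162 158 154 151 149 150 149
 147 146 147 148 151 152]
195 [158 159 158 156 152 148 146 148 152 157 159 161 160 158 156 155 154 152
 151 149 148 148 147 151]
```

The rod stays at scene column 335 all the way down, so it is vertical, and the collar is at the expected row, so nothing has slipped. Now I'll hang the stirrer back.

```bash
python3 -m handwheel '[[-8,-21,0,0,0],[-20,-53,0,0,0],[-32,-85,0,0,0],[-44,-117,0,0,0],[-56,-149,0,0,0],[-68,-181,0,0,0],[-78,-203,0,0,0],[-82,-212,0,0,0]]' 60
python3 -m handwheel '[[0,0,0,0,0],[0,0,20,0,0],[0,0,45,0,0],[0,0,65,0,0],[0,0,80,0,0],[0,0,87,0,0],[0,0,87,0,0],[0,0,87,0,0]]' 60
python3 - <<'E'
from h import *
s,R,p=st();print(p,s['ft_force'],totool([.4715,.3525,.1466]))
save('scene','scene9')
g=cv2.cvtColor(cv2.imread('pics/scene9.png'),cv2.COLOR_BGR2GRAY)
for z in (0,-.0216,-.06,-.1,-.1236): print(z,proj('scene',p+[0,0,z]).round(1))
E
```

```text
time: 21.85
tcp_pos: [0.3895, 0.3364, 0.2465]
eef_rot: [-0.0, 0.994, 0.108, -0.0]
ft_force: [0.6, -0.6, -1.6]
finger_gap: 0.232
gripper_force: 60.0
time: 22.65
tcp_pos: [0.3913, 0.3349, 0.1603]
eef_rot: [-0.0, 0.994, 0.107, 0.0]
ft_force: [0.6, 0.7, -2.1]
finger_gap: 0.233
gripper_force: 60.0
[0.39133454 0.33493622 0.1602861 ] [ 0.55032766  0.73831583 -2.05228205] [82.1 -0.1 13.8]
0 [319.3 223.2]
-0.0216 [319.4 229.4]
-0.06 [319.6 240.1]
-0.1 [319.9 250.8]
-0.1236 [320. 257.]
```

```bash
python3 -m handwheel '[[10,0,0,0,0],[20,0,0,0,0],[32,0,0,0,0],[45,0,0,0,0],[58,0,0,0,0],[70,0,0,0,0],[80,0,0,0,0],[81,0,0,0,0]]' 60
python3 -m handwheel '[[0,0,0,0,0],[0,0,5,0,0],[0,0,8,0,0],[0,0,10,0,0],[0,0,12,0,0],[0,0,13,0,0],[0,0,13,0,0],[0,0,13,0,0]]' 60
python3 - <<'E'
from h import *
s,R,p=st();print(p)
save('scene','scene10')
C=cv2.imread('pics/scene10.png')
a=cv2.imread('pics/scene0.png')
u,v=proj('scene',[.471,.352,.125]).round().astype(int)
# compare fork/collar/rod/ball region with the start picture
for dv in (2,20):
    T=C[v+dv-8:v+dv+8,u-12:u+12];S=a[v+dv-16:v+dv+16,u-20:u+20];r=cv2.matchTemplate(S,T,cv2.TM_CCOEFF_NORMED);_,m,_,l=cv2.minMaxLoc(r);print(dv,m,l[0]-8,l[1]-8)
print(np.abs(C[v-10:v+45,u-20:u+20].astype(int)-a[v-10:v+45,u-20:u+20]).max(2)[::3,::2])
E
```

```text
time: 23.5
tcp_pos: [0.471, 0.3525, 0.1595]
eef_rot: [-0.0, 0.994, 0.107, 0.0]
ft_force: [0.1, 0.4, -1.2]
finger_gap: 0.235
gripper_force: 60.0
time: 24.3
tcp_pos: [0.4697, 0.3524, 0.1474]
eef_rot: [-0.0, 0.994, 0.107, 0.0]
ft_force: [-2.5, -1.8, 7.1]
finger_gap: 0.235
gripper_force: 60.0
[0.46967795 0.35238768 0.14743417]
2 0.9592969417572021 0 0
20 0.9097018241882324 -1 0
[[ 14  13  16  14  13  14  13  22  62  55  25  22  32  11  12  12  13  14
   16  15]
 [ 15  15   9  13  15   8  44  39  60  59  30  24  20  11  11  12  12  13
   13  13]
 [ 10  11  15  12  11  10  21  12  57  56  28  15  43  10  14  12  11  11
   12  12]
 [ 10  10  12  16  15  10  34  24  64  38  17  12   8  16  10  10  15  12
   12  12]
 [ 12  14  16  15  10  10  18  12  10  13  15  15  19  18  12  14  13  12
   13  13]
 [ 10  10   9  10  11  15  17  23  25  19  19  17  15  13  12  12  13  14
   13  13]
 [ 11   9   9   9  10  12  13  13  13  15  16  15  16  13  13  14  14  14
   14  14]
 [  9  10   9   9  10  11  14  13  15  26  20   7   6  14  13  15  14  13
   13  14]
 [  9   9  10   8  10  10  13  15  18  29  
[... 192 characters left out ...]
  13  14
   14  14]
 [ 11  10  11  11  13  16  13  12  14  84  63  13  63  52  15  15  13  13
   13  13]
 [ 13  10  12  16  12  13  12  13  17  85  40  55 120  78  12  12  13  16
   13  15]
 [ 15  16  16  13  12  13  12  12  12  19  23  22  28  11  12  12  12  15
   16  17]
 [ 12  12  15  15  12  12  13  12  12  12  11  13  12  13  13  12  13  13
   15  14]
 [ 14  16  16  15  12  13  13  12  13  12  12  12  12  13  12  11  13  16
   13  13]
 [ 12  12  12  14  14  17  14  11  13  12  13  14  15  14  12  15  15  12
   13  13]
 [ 14  12  12  14  13  12  13  13  15  15  15  15  14  16  15  14  13  13
   13  14]
 [ 14  13  11  11  12  13  12  12  15  13  13  15  15  15  11  12  12  15
   12  12]]
```

The collar is in contact with the prongs (7 N) and sits at the same pixels as at the start, so I'll release and rise.

```bash
python3 -m handwheel '[[0,0,-0.5,0,0.1],[0,0,-0.5,0,0.3],[0,0,-0.5,0,0.5],[0,0,-0.5,0,0.7],[0,0,-0.5,0,1],[0,0,-0.5,0,1],[0,0,-0.5,0,1],[0,0,-0.5,0,1]]' 30
python3 -m handwheel '[[0,0,0,0,1],[0,0,0,0,1],[0,0,0,0,1],[0,0,-20,0,1],[0,0,-50,0,1],[0,0,-80,0,1],[0,0,-100,0,1],[0,0,-110,0,1]]' 30
python3 - <<'E'
from h import *
s,R,p=st();print(p)
a=cv2.imread('pics/scene0.png').astype(int);C=save('scene','scene11')[:,:,::-1].astype(int)
u,v=proj('scene',[.471,.352,.165]).round().astype(int)
D=np.abs(C-a).max(2)[v-15:v+55,u-20:u+20]; print(D.max(),np.argwhere(D>35).tolist()[:40])
print([(np.round(r['location'],3).tolist(),round(r['p'],2)) for r in nets.look_for('scene','stirrer_grip')[:3]])
print(totool([.543,-.142,.25]))
E
```

```text
time: 25.15
tcp_pos: [0.4698, 0.3524, 0.1471]
eef_rot: [0.0, 0.994, 0.107, 0.0]
ft_force: [0.0, 0.0, -0.1]
finger_gap: 0.769
gripper_force: 0.0
time: 25.95
tcp_pos: [0.4703, 0.3526, 0.2591]
eef_rot: [-0.001, 0.994, 0.107, 0.001]
ft_force: [0.1, 0.4, -0.9]
finger_gap: 1.0
gripper_force: 0.0
[0.47028885 0.35264254 0.25909163]
79 [[5, 23], [5, 24], [6, 23], [6, 24], [6, 25], [7, 23], [7, 24], [7, 25], [8, 22], [8, 23], [8, 24], [8, 25], [9, 22], [9, 23], [9, 24], [10, 22], [10, 23], [11, 24], [16, 15], [17, 15], [17, 16], [18, 15], [18, 16], [19, 15], [19, 16], [20, 15], [20, 16], [20, 17], [21, 15], [21, 16], [21, 17], [21, 25], [22, 16], [22, 24], [22, 25], [23, 16], [23, 17], [23, 24], [23, 25], [24, 13]]
[([0.461, 0.358, 0.146], 0.69)]
[-34.2 498.7   7.6]
```

```bash
python3 -m handwheel '[[-3,45,0,0,1],[-6,90,0,0,1],[-9,135,0,0,1],[-12,180,0,0,1],[-12,190,0,0,1],[-12,190,0,0,1],[-12,190,0,0,1],[-12,190,0,0,1]]' 30
python3 - <<'E'
from h import *
W=save('wrist','w12'); save('top','top12'); s,R,p=st(); print(p)
for t in ['white_0_c','blue_0_c','pan_floor']:
  for c in ['wrist','top']:
    print(t,c,[(np.round(r['location'],3).tolist(),round(r['p'],2)) for r in nets.look_for(c,t)[:6]])
hsv=cv2.cvtColor(W,cv2.COLOR_RGB2HSV); m=cv2.inRange(hsv,(105,150,60),(125,255,255))
n,l,S,c=cv2.connectedComponentsWithStats(m)
for i in range(1,n):
    X=pix2z('wrist',*c[i],.026)
    if S[i,4]>15: print('blue',S[i],X.round(3))
m=cv2.inRange(hsv,(0,0,185),(180,45,255)); n,l,S,c=cv2.connectedComponentsWithStats(m)
for i in range(1,n):
    X=pix2z('wrist',*c[i],.026)
    if S[i,4]>15 and np.hypot(X[0]-.5155,X[1]-.145)<.08: print('white',S[i],X.round(3))
# rim fit: bright ring
g=cv2.cvtColor(W,cv2.COLOR_RGB2GRAY).astype(np.float32)
c0=proj('wrist',[.5155,.145,.062]); r0=np.linalg.norm(proj('wrist',[.5155+.051,.145,.062])-c0); print(c0,r0)
for it in range(4):
    P=[]
    for th in np.arange(0,2*np.pi,.05):
        r=np.arange(r0-5,r0+5,.25); q=c0+np.outer(r,[np.cos(th),np.sin(th)])
        v=cv2.remap(g,q[:,:1].astype(np.float32),q[:,1:].astype(np.float32),cv2.INTER_LINEAR).ravel(); dv=np.gradient(v)
        if dv.min()<-5: P.append(q[dv.argmin()])
    P=np.array(P,np.float32); e=cv2.fitEllipse(P); c0=np.array(e[0])
print(len(P),e,pix2z('wrist',*c0,.062))
E
```

```text
time: 26.85
tcp_pos: [0.4983, 0.1654, 0.2567]
eef_rot: [-0.0, 0.994, 0.108, -0.0]
ft_force: [0.0, 0.9, 0.3]
finger_gap: 1.002
gripper_force: 0.0
[0.49837558 0.16525989 0.25691495]
white_0_c wrist [([0.531, 0.181, 0.027], 0.54)]
white_0_c top [([0.496, 0.124, 0.003], 0.47)]
blue_0_c wrist [([0.5, 0.115, 0.027], 0.71)]
blue_0_c top [([0.502, 0.117, 0.032], 0.64)]
pan_floor wrist []
pan_floor top [([0.495, 0.122, 0.002], 0.68), ([0.486, 0.347, 0.008], 0.18)]
blue [ 124   88   80  104 5031] [0.496 0.341 0.026]
blue [343 124  17  17 232] [0.549 0.137 0.026]
blue [357 145  18  17 237] [0.529 0.115 0.026]
blue [351 169  17  17 227] [0.5   0.116 0.026]
white [303 136  18  18 223] [0.526 0.179 0.026]
white [303 163  16  17 215] [0.495 0.173 0.026]
white [325 180  17  16 206] [0.481 0.143 0.026]
[339.50664373 163.87922713] 48.8644694327208
114 ((338.8784484863281, 162.771728515625), (97.02149963378906, 99.08709716796875), 74.67520141601562) [0.51651911 0.14592998 0.062     ]
```

Run:
```python
from h import *
import json
# w3 was taken at TCP (.4703,.2186,.2586), same orientation: reuse the projection with that position
import h
s,R,_=st(); p3=np.array([.4703,.2186,.2586]); h.st=lambda:(s,R,p3)
W=cv2.imread('pics/w3.png'); hsv=cv2.cvtColor(W,cv2.COLOR_BGR2HSV)
for nm,lo,hi in (('blue',(105,150,60),(125,255,255)),('white',(0,0,185),(180,45,255))):
    n,l,S,c=cv2.connectedComponentsWithStats(cv2.inRange(hsv,lo,hi))
    for i in range(1,n):
        X=pix2z('wrist',*c[i],.026)
        if S[i,4]>15 and np.hypot(X[0]-.5155,X[1]-.145)<.06: print(nm,S[i],X.round(3))
```

```text
blue [394 119  18  16 236] [0.54  0.134 0.026]
blue [403 144  19  17 245] [0.514 0.115 0.026]
blue [386 162  18  18 236] [0.489 0.13  0.026]
white [372 113  18  17 233] [0.54  0.161 0.026]
white [354 132  18  18 228] [0.515 0.176 0.026]
white [362 159  17  17 214] [0.486 0.16  0.026]
```

Six beads are in the pan. All of them have moved round anticlockwise, five by more than 15 mm and one by about 9 mm. Now I'll go over the lid and measure its disc with the wrist camera.

```bash
python3 -m handwheel '[[-3,42,0,0,1],[-6,84,0,0,1],[-9,126,0,0,1],[-12,168,0,0,1],[-15,210,0,0,1],[-18,252,0,0,1],[-21,290,0,0,1],[-22,310,0,0,1]]' 30
python3 -m handwheel '[[0,0,0,0,1],[0,0,0,0,1],[0,0,0,0,1],[0,0,0,0,1],[0,0,0,0,1],[0,0,0,0,1],[0,0,0,0,1],[0,0,0,0,1]]' 30
python3 - <<'E'
from h import *
W=save('wrist','w13'); s,R,p=st(); print(p)
g=cv2.cvtColor(W,cv2.COLOR_RGB2GRAY); hsv=cv2.cvtColor(W,cv2.COLOR_RGB2HSV)
m=cv2.inRange(hsv,(90,0,110),(130,70,255)); m=cv2.morphologyEx(m,cv2.MORPH_OPEN,np.ones((5,5)))
print('pred',proj('wrist',[.543,-.142,.017]),proj('wrist',[.543,-.142,.061]))
n,l,S,c=cv2.connectedComponentsWithStats(m)
for i in range(1,n):
    if S[i,4]>2000:
        cs=cv2.findContours((l==i).astype(np.uint8),cv2.RETR_EXTERNAL,cv2.CHAIN_APPROX_NONE)[0]; h=cv2.convexHull(max(cs,key=len)); e=cv2.fitEllipse(h); print(S[i],e,pix2z('wrist',*e[0],.017))
k=(g<45).astype(np.uint8); k[230:]=0; n,l,S,c=cv2.connectedComponentsWithStats(k)
for i in range(1,n):
    if 200<S[i,4]<3000: print('dark',S[i],c[i],pix2z('wrist',*c[i],.061))
E
```

```text
time: 28.05
tcp_pos: [0.5432, -0.1461, 0.2571]
eef_rot: [0.0, 0.994, 0.106, 0.0]
ft_force: [-0.2, 1.0, -0.2]
finger_gap: 1.001
gripper_force: 0.0
time: 28.85
tcp_pos: [0.5432, -0.1433, 0.2572]
eef_rot: [0.0, 0.994, 0.107, 0.0]
ft_force: [0.1, -0.6, -0.2]
finger_gap: 0.997
gripper_force: 0.0
[ 0.54317692 -0.14336044  0.25712688]
pred [317.36034184 168.05352692] [317.17992933 174.94128348]
[  27   98   76   95 2146] ((59.3087043762207, 144.90618896484375), (81.00933837890625, 98.81034851074219), 150.87832641601562) [0.50446532 0.17751834 0.017     ]
[ 273  118   91   91 5981] ((317.88763427734375, 163.287109375), (90.73445129394531, 91.51565551757812), 90.24606323242188) [ 0.54880661 -0.14138358  0.017     ]
dark [307 157  23  25 448] [317.89732143 169.32366071] [ 0.5491794  -0.14144497  0.061     ]
```

```bash
python3 -m handwheel '[[4,-1,45,0,1],[4,-1,90,0,1],[4,-1,135,0,1],[4,-1,175,0,1],[4,-1,205,0,1],[4,-1,220,0,1],[4,-1,227,0,1],[4,-1,227,0,1]]' 30
python3 -m handwheel '[[0,0,0,0,0.5],[0,0,0,0,0.2],[0,0,0,0,0],[0,0,0,0,0],[0,0,0,0,0],[0,0,0,0,0],[0,0,0,0,0],[0,0,0,0,0]]' 30
python3 - <<'E'
from h import *
s,R,p=st();print(p,s['gripper_force'],s['finger_gap'])
E
```

```text
time: 29.7
tcp_pos: [0.5471, -0.1417, 0.0303]
eef_rot: [0.0, 0.994, 0.107, 0.0]
ft_force: [0.1, -0.1, -0.2]
finger_gap: 1.001
gripper_force: 0.0
time: 30.5
tcp_pos: [0.5469, -0.1416, 0.0301]
eef_rot: [0.0, 0.994, 0.107, -0.0]
ft_force: [0.2, -0.0, -0.7]
finger_gap: 0.361
gripper_force: 0.0
[ 0.54690144 -0.14157157  0.03013237] 0.0 0.3606623219600592
```

```bash
python3 -m handwheel '[[0,0,0,0,0],[0,0,0,0,0],[0,0,0,0,0],[0,0,-10,0,0],[0,0,-35,0,0],[0,0,-65,0,0],[0,0,-90,0,0],[0,0,-100,0,0]]' 30
python3 -m handwheel '[[3,-30,0,0,0],[7,-70,0,0,0],[11,-110,0,0,0],[15,-150,0,0,0],[19,-190,0,0,0],[23,-230,0,0,0],[27,-265,0,0,0],[29,-287,0,0,0]]' 30
python3 -m handwheel '[[0,0,0,0,0],[0,0,0,0,0],[0,0,10,0,0],[0,0,20,0,0],[0,0,25,0,0],[0,0,25,0,0],[0,0,25,0,0],[0,0,25,0,0]]' 30
python3 - <<'E'
from h import *
s,R,p=st();print(p,totool([.5141,.1453,.0791]))
save('wrist','w14'); save('scene','scene14')
W=cv2.imread('pics/w14.png');hsv=cv2.cvtColor(W,cv2.COLOR_BGR2HSV)
m=cv2.inRange(hsv,(90,0,110),(130,70,255)); m=cv2.morphologyEx(m,cv2.MORPH_OPEN,np.ones((5,5)))
n,l,S,c=cv2.connectedComponentsWithStats(m)
z=p[2]+(.0941-.028)-.0791
for i in range(1,n):
    if S[i,4]>4000:
        P=max(cv2.findContours((l==i).astype(np.uint8),cv2.RETR_EXTERNAL,cv2.CHAIN_APPROX_NONE)[0],key=len).reshape(-1,2)
        P=P[P[:,1]<c[i][1]+5].astype(np.float64); A=np.c_[2*P,np.ones(len(P))]; x=np.linalg.lstsq(A,(P**2).sum(1),rcond=None)[0]
        print(S[i],x[:2],np.sqrt(x[2]+x[:2]@x[:2]),pix2z('wrist',x[0],x[1],z))
        print(np.linalg.norm(proj('wrist',p+[.0565,0,z-p[2]])-proj('wrist',p+[0,0,z-p[2]])))
E
```

```text
time: 31.3
tcp_pos: [0.5478, -0.1418, 0.1329]
eef_rot: [0.001, 0.994, 0.107, 0.002]
ft_force: [0.1, -0.7, -1.7]
finger_gap: 0.298
gripper_force: 30.0
time: 32.1
tcp_pos: [0.5132, 0.1472, 0.1298]
eef_rot: [-0.0, 0.994, 0.108, -0.0]
ft_force: [0.1, -0.1, -1.2]
finger_gap: 0.295
gripper_force: 30.0
time: 32.9
tcp_pos: [0.5142, 0.145, 0.1054]
eef_rot: [-0.0, 0.994, 0.107, 0.0]
ft_force: [-0.1, -0.1, -1.3]
finger_gap: 0.3
gripper_force: 30.0
[0.51424975 0.14495291 0.10536869] [-0.1 -0.4 26.3]
[  219   109   207   148 18346] [326.56747334 202.60851057] 84.37408213895314 [0.53473979 0.14472923 0.09236869]
102.09418877415685
```

```bash
python3 -m handwheel '[[0,0,5,0,0],[0,0,10,0,0],[0,0,14,0,0],[0,0,17,0,0],[0,0,20,0,0],[0,0,22,0,0],[0,0,24,0,0],[0,0,24,0,0]]' 30
python3 -m handwheel '[[0,0,0.5,0,0],[0,0,1,0,0],[0,0,1.5,0,0],[0,0,2,0,0],[0,0,2,0,0],[0,0,2,0,0],[0,0,2,0,0],[0,0,2,0,0]]' 30
```

```text
time: 33.8
tcp_pos: [0.514, 0.145, 0.0809]
eef_rot: [0.0, 0.994, 0.107, -0.0]
ft_force: [-0.2, 0.6, -2.0]
finger_gap: 0.297
gripper_force: 30.0
time: 34.6
tcp_pos: [0.5141, 0.145, 0.0792]
eef_rot: [-0.0, 0.994, 0.107, 0.0]
ft_force: [-0.6, 0.3, -1.4]
finger_gap: 0.294
gripper_force: 30.0
```

The plug went in without contact, so I'll lower the last millimetre, release and rise.

```bash
python3 -m handwheel '[[0,0,0.5,0,0],[0,0,1,0,0],[0,0,1,0,0],[0,0,1,0,0.4],[0,0,1,0,0.6],[0,0,1,0,0.8],[0,0,1,0,1],[0,0,1,0,1]]' 30
python3 -m handwheel '[[0,0,0,0,1],[0,0,0,0,1],[0,0,-20,0,1],[0,0,-55,0,1],[0,0,-95,0,1],[0,0,-135,0,1],[0,0,-172,0,1],[0,0,-172,0,1]]' 30
python3 - <<'E'
from h import *
W=save('wrist','w15'); save('scene','scene15'); s,R,p=st(); print(p)
g=cv2.cvtColor(W,cv2.COLOR_RGB2GRAY); hsv=cv2.cvtColor(W,cv2.COLOR_RGB2HSV)
m=cv2.inRange(hsv,(90,0,110),(130,70,255)); m=cv2.morphologyEx(m,cv2.MORPH_OPEN,np.ones((5,5)))
n,l,S,c=cv2.connectedComponentsWithStats(m)
for i in range(1,n):
    if S[i,4]>5000:
        cs=cv2.findContours((l==i).astype(np.uint8),cv2.RETR_EXTERNAL,cv2.CHAIN_APPROX_NONE)[0]; e=cv2.fitEllipse(cv2.convexHull(max(cs,key=len))); print(S[i],e,pix2z('wrist',*e[0],.066))
k=(g<45).astype(np.uint8); k[230:]=0; n,l,S,c=cv2.connectedComponentsWithStats(k)
for i in range(1,n):
    if 200<S[i,4]<3000: print('dark',S[i],c[i],pix2z('wrist',*c[i],.11))
a=cv2.imread('pics/scene0.png').astype(int);b=cv2.imread('pics/scene15.png').astype(int)
for n,X,du,dv in (('lid',[.5155,.145,.08],30,30),('stir',[.471,.352,.12],20,40),('dropper',[.715,.16,.05],12,20),('tape',[.67,.247,.02],25,15)):
    u,v=proj('scene',X).round().astype(int); D=np.abs(a-b).max(2)[v-dv:v+dv,u-du:u+du]; print(n,(D>30).sum(),D.size)
T=b.astype(np.uint8);
for n,X,h in (('lid disc+knob',[.5155,.145,.085],22),('dropper',[.715,.16,.05],12),('tape',[.67,.247,.02],22),('stirrer',[.471,.352,.15],16)):
    u,v=proj('scene',X).round().astype(int); r=cv2.matchTemplate(a.astype(np.uint8)[v-h-8:v+h+8,u-h-8:u+h+8],T[v-h:v+h,u-h:u+h],cv2.TM_CCOEFF_NORMED);_,mm,_,l=cv2.minMaxLoc(r);print(n,round(mm,3),l[0]-8,l[1]-8)
E
```

```text
time: 35.4
tcp_pos: [0.514, 0.145, 0.078]
eef_rot: [-0.0, 0.994, 0.107, -0.0]
ft_force: [0.4, -0.2, 0.1]
finger_gap: 0.677
gripper_force: 0.0
time: 36.2
tcp_pos: [0.5159, 0.1454, 0.2551]
eef_rot: [-0.0, 0.994, 0.107, 0.004]
ft_force: [-0.8, -0.1, -0.7]
finger_gap: 1.0
gripper_force: 0.0
[0.51407934 0.14503617 0.2503416 ]
[ 263  126  110  105 8115] ((317.5641784667969, 177.05172729492188), (103.7878646850586, 110.29859161376953), 109.01488494873047) [0.51420517 0.14598581 0.066     ]
dark [112 116  48  17 644] [134.69254658 122.79347826] [0.53652359 0.31944145 0.11      ]
dark [306 171  26  30 551] [318.87658802 186.02540835] [0.514757   0.14469408 0.11      ]
dark [  2 207  22  22 320] [ 11.65625 218.75   ] [0.41573163 0.44167487 0.11      ]
lid 49 3600
stir 113 3200
dropper 14 960
tape 77 1500
lid disc+knob 0.989 -1 0
dropper 1.0 0 0
tape 0.979 0 0
stirrer 0.977 -1 0
```

The lid sits as it did at the start, and the stirrer and bystanders match the first picture. Before handing in, I'll check from the saved stirring pictures that the ball's radius was enough.

Run:
```python
from h import *
for f,p in (('scene6',[.5204,.1658,.137]),('scene7',[.5187,.1639,.1367])):
    g=cv2.cvtColor(cv2.imread(f'pics/{f}.png'),cv2.COLOR_BGR2GRAY); p=np.array(p)
    print(f,[proj('scene',p+[0,0,z]).round(1).tolist() for z in (-.0216,-.05,-.08,-.11)], 'axis tip if r=0',proj('scene',[.5155,.145,.027]).round(1))
    for v in range(192,216,2): print(v,g[v,318:342])
a=cv2.imread('pics/scene0.png');b=cv2.imread('pics/scene15.png')
for n,z in (('handle',.175),('collar',.127),('ball',.035)):
    u,v=proj('scene',[.471,.352,z]).round().astype(int); r=cv2.matchTemplate(cv2.resize(a[v-14:v+14,u-14:u+14],None,fx=4,fy=4),cv2.resize(b[v-8:v+8,u-8:u+8],None,fx=4,fy=4),cv2.TM_CCOEFF_NORMED);_,m,_,l=cv2.minMaxLoc(r);print(n,round(m,2),l[0]/4-6,l[1]/4-6)
```

```text
scene6 [[328.5, 193.9], [328.5, 201.3], [328.6, 208.9], [328.6, 216.4]] axis tip if r=0 [334.1 214.3]
192 [156 154 155 159 176 196 197 173 146 133 130 131 133 147 176 208 222 210
 181 161 153 151 150 148]
194 [155 156 158 163 180 205 221 223 215 203 188 179 185 204 222 226 217 193
 165 153 150 150 149 149]
196 [149 150 152 153 154 161 176 191 201 206 206 204 199 195 192 188 183 177
 173 167 165 162 158 156]
198 [148 146 145 148 153 161 171 180 180 169 152 139 137 146 161 175 183 184
 186 191 196 197 197 195]
200 [150 156 166 183 196 200 196 184 166 143 127 124 124 122 122 126 129 130
 133 135 138 141 150 165]
202 [171 193 206 201 181 154 132 121 117 115 118 122 124 121 120 121 121 121
 121 121 122 122 122 122]
204 [197 213 197 156 124 114 112 113 114 117 119 122 125 123 122 120 120 120
 122 122 122 121 121 120]
206 [209 208 175 129 111 111 112 114 115 116 119 121 123 122 119 119 121 121
 122 121 121 121 123 122]
208 [207 217 192 146 117 112 114 115 117 117 117 121 123 124 122 121 123 123
 122 122 123 124 124 124]
210 [187 215 220 198 161 132 119 114 112 110 110 117 123 124 121 118 12
[... 943 characters left out ...]
2 122 122 121]
204 [196 212 198 157 124 114 112 113 114 115 119 123 122 118 117 118 119 120
 121 122 122 122 121 121]
206 [209 208 174 129 111 110 113 114 115 116 119 122 122 118 117 119 121 122
 121 121 122 123 123 122]
208 [207 217 192 146 118 113 114 118 121 123 124 125 122 119 118 119 121 123
 126 129 131 130 130 128]
210 [188 214 220 198 162 132 119 118 120 124 130 128 125 121 121 124 126 125
 125 123 124 124 123 121]
212 [152 164 187 209 215 204 181 153 127 114 119 126 131 148 179 204 206 189
 150 112  97  98 101 114]
214 [140 126 126 140 166 188 202 209 206 201 197 191 183 191 216 231 232 221
 193 169 168 177 187 198]
handle 0.99 -1.25 -0.25
collar 0.99 -1.0 -0.25
ball 0.99 -1.0 -0.25
```

The rod tracked the gripper to within about 1 px while stirring, and the stirrer hangs parallel to how it started. Handing in.

```bash
python3 -c "
from workcell import job
print(job.sign_off())"
```

```text
the job is handed in; nothing more can be done
None
```

The job is handed in (no verdict was returned): the beads were stirred just over two turns anticlockwise, all six stayed in the pan and five moved over 15 mm, the stirrer hangs upright in the fork, and the lid is back on the pan.

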